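# Calibrate the pigment balance: weight on the pan, stylus on the recessed key

## Task

Calibrate the marbling studio's small balance: take the 200 g weight (the largest of the three in the tray) and stand it upright in the middle of the round raised pan, setting it down rather than dropping it. Then take the red-handled steel stylus from the wooden tool block, reach its tip down through the round hole in the balance's control deck and press the orange calibration button inside down, firmly but without ramming it. Finish while still holding it down with the gripped stylus; never press that button while the 200 g weight is off the pan, and leave everything else on the bench where it stands.

Things in the scene. Friction and masses are not known exactly. Their poses are not given: they have to be found in the camera images.
- balance: white bench balance, fixed to the bench, 230 (x) x 180 (y) mm. Origin on the bench under its centre, z up, front towards its own -x. The front 90 mm is a flat control deck 48 mm high with a display and four flat keys; the part behind it is 62 mm high and carries the pan.
- pan: round flat steel weighing pan, 64 mm in diameter and 4 mm thick, on a thin spindle; rigid, does not sink. Origin at the centre of its TOP face, 82 mm above the bench, 42 mm behind (own +x of) the balance's centre.
- cal_hole (a point): centre of the mouth of the round hole in the control deck, level with the top of the black rim round it (rim 23 mm across, stands 2 mm proud of the deck), 50 mm above the bench; at (-70, +58, +50) mm in the balance's frame. The hole is 14 mm in diameter, vertical, and runs straight down past the button.
- cal_button_top (a point): centre of the top face of the orange calibration button, 12 mm in diameter, on the hole's axis; released, it lies 14 mm below cal_hole (36 mm above the bench). It moves with the button.
- cal_button (a joint): travel of the calibration button in m: 0 released, 0.005 fully down against its stop. Moves straight down; spring, about 1.5 N to start it and 5 N fully down. It counts as pressed beyond 0.0035 (about 4 N). It springs back.
- weight_200: upright steel weight with a knob on a narrower neck; origin at the centre of its underside, z up along its axis. The largest: 200 g, body 28 mm in diameter up to 32 mm, knob 18 mm in diameter from 37 to 46 mm (its top). Starts standing in the tray. Grip the body with fingers closing along the tray's x, which leaves the neighbours clear.
- weight_100: upright steel weight with a knob on a narrower neck; origin at the centre of its underside, z up along its axis. 100 g, 22 mm in diameter, 37 mm tall. Leave it alone.
- weight_50: upright steel weight with a knob on a narrower neck; origin at the centre of its underside, z up along its axis. 50 g, 18 mm in diameter, 29 mm tall. Leave it alone.
- weight_tray: dark wooden tray, fixed, 110 (x) x 200 (y) mm, rim 10 mm high and 5 mm thick, blue floor 5 mm above the bench. Origin under its centre. The three weights stand in a row along its y, 62 mm apart, in any order. It lies on the left or the right of the balance.
- tool_block: dark brown wooden block, fixed, 46 (x) x 150 (y) x 60 (high) mm. Origin under its centre. Three vertical 8 mm through holes in a row along its y at -50, 0, +50 mm; the stylus stands in one end hole, a paint brush in the other. It lies on the other side of the balance from the tray.
- stylus: marbling stylus standing tip down in the block, 149 mm long, about 35 g. Origin at the tip, z up along its axis. Steel rod 5 mm thick, round end, 0 to 55 mm; brass collar 15 mm thick to 65 mm; red handle 16 mm thick to 145 mm. In the block the collar rests on its top, so the tip is 5 mm above the bench: lift 60 mm to clear. Grip the handle, fingers closing along the block's x.
- stylus_tip (a point): the very tip of the stylus's steel rod
- brush: thin wooden paint brush standing bristles up in the other end hole of the block, 171 mm tall. Origin at the bottom of its handle, on the bench. Leave it alone.
- jar_yellow: closed yellow pigment jar, 42 mm in diameter, 58 mm tall, origin under its centre; in front of the balance. Leave it alone.
- jar_green: closed green pigment jar, 42 mm in diameter, 58 mm tall, origin under its centre; in front of the balance. Leave it alone.
- bottle_blue: blue bottle, 48 mm in diameter, 145 mm tall, origin under its centre; behind, on the left. Leave it alone.
- bottle_magenta: magenta bottle, 48 mm in diameter, 145 mm tall, origin under its centre; behind, on the right. Leave it alone.
Mind the look-alikes: they are no part of the job. Of the things shaped like the stylus, the red one is meant.

How it is judged:
On the way:
1. the 200 g weight stands upright in the middle of the pan, let go and at rest (horizontal distance between weight_200 and pan below 0.015 m and contact force between weight_200 and pan above 1 N and angle between weight_200's own z axis and vertical below 0.1 rad and contact force between each of the arm, the fingers and weight_200 below 0.05 N and linear speed of weight_200 below 0.03 m/s), for 0.3 s.
At the end, for the whole second after the job is handed in: The gripped stylus, its tip through the hole, still holds the calibration button more than 3.5 mm down (of 5 mm) through the last second; the 200 g weight stands at rest and upright on the pan, centred within 15 mm, carried by the pan alone (all of step 1 and value of joint cal_button above 0.0035 m and contact force between stylus and cal_button above 1.5 N and contact force between the fingers and cal_button below 0.1 N and contact force between the fingers and stylus above 1 N and horizontal distance between stylus_tip and cal_hole below 0.008 m and z of stylus_tip in the frame of cal_hole below -0.012 m and contact force between stylus and tool_block below 0.1 N); the arm keeps its last pose, push and grip.
It fails at once if the calibration button is pressed while the 200 g weight does not stand on the pan (value of joint cal_button above 0.002 m and (contact force between weight_200 and pan below 0.3 N or horizontal distance between weight_200 and pan above 0.032 m)).
It fails at once if the 200 g weight is dropped (falls free for more than about 1 cm) (linear speed of weight_200 above 0.45 m/s and contact force between the fingers and weight_200 below 0.01 N).
It fails at once if the button is rammed (more than 30 N) (contact force between stylus and cal_button above 30 N).
It fails at once if something else on the bench is moved by more than 30 mm or tipped over (distance of any of weight_100, weight_50, brush, jar_yellow, jar_green, bottle_blue, bottle_magenta from where it was at the start of the episode above 0.03 m or angle between any of weight_100, weight_50, brush, jar_yellow, jar_green, bottle_blue, bottle_magenta's own z axis and vertical above 0.5 rad).
It also fails if it takes over 67 s, if anything falls off the work surface, if the arm or the gripper's body presses on something with over 40 N, if the wrist force passes 120 N, or if a joint passes its speed limit or range.

## Robot

A 7-joint arm with a two-finger parallel gripper is mounted at the origin on the work surface. World frame = base frame: x ahead of the robot, y to its left, z up, the work surface at z = 0. Lengths are in m, angles in rad, forces in N, time in s.
With the tool pointing down it reaches from about 0.4 to 0.85 m from the base axis. Payload 10.4 kg.
Tool frame: the origin (TCP) lies on the centre line of the jaws, within the pads' length; the fingertips stand 8 mm ahead of it and the grasp point (between the pads) lies 11 mm behind it (r.finger_overhang is the distance from the TCP to the fingertips, in m); z points along the fingers, y is the line along which they close (so a half turn about z gives the same grasp; the last joint's range is limited). The gripper opens to 87 mm and grips with 3 to 60 N. Pads are 19 mm wide; open, the fingers measure 117 mm over their backs; the gripper's body (75 mm by 190 mm) begins 51 mm behind the grasp point.
Start: joints at [1.298, 0.332, -0.065, 1.46, 0.022, 1.35, -0.088], TCP at [0.155, -0.606, 0.231] pointing down, gripper open.
Joint ranges: [-2.6, 2.6], [-0.5, 2.12], [-1.47, 1.34], [0.16, 2.42], [-1.27, 4.41], [0.06, 2.06], [-2.6, 2.6]. Speed limits (rad/s): [2.22, 2.22, 2.79, 2.79, 3.14, 3.14, 3.14].

## Interface

Orientations are given as a unit quaternion [x, y, z, w].
In Python, from bench import r, vision gives the robot as it stands.
- The arm moves only by the tool drive_tool, never from a script. Its argument "series" is a list of rows, each a list of 2 entries, a list of its own where there are three numbers: the shift along the world's x, y, z in cm, then the turn about the world's z in degrees. A call has exactly 10 rows; each row shifts and turns the commanded pose from where the row before left it; what a row does not reach is not made up. A row lasts 1/8 s, in which the tool goes at most 62.5 mm and 10.7 degrees, less where a joint would pass 70% of its speed; a pose out of reach is approached as far as the arm can. A call with a gripper value outside its range is refused whole. "hand" is the closure, from 0 (fully open) to 1 (shut), set as the call begins (left out, the last holds). The fingers move at their own pace and stop on an object; "newtons" is the grip in N (left out, the last holds). Time passes only in rows, so rows that do not move let the fingers close, or fill a call up. It gives the time, the measured TCP pose, the force, the opening and the grip force at its end, in the units of the state.
- r.read_state(): the state, without advancing time (a new reading comes with each control period).
- vision.camera(name): name is "scene" or "side" or "wrist"; returns a dict with "color" (384x512x3 uint8, red, green, blue), "intrinsics" (3x3 intrinsics, pixels), "R" (3x3) and "t" (3): a world point X has camera coordinates R X + t; the wrist camera has in their place "mount" (4x4, takes a point from camera to tool coordinates, whose origin is the TCP and whose axes are the flange's). Camera axes: x right, y down, z forward; pixel columns grow to the right and rows downward; lengths in m; the calibration is good to about 2 mm. The wrist camera is an equidistant fisheye: a pixel r from the principal point sees the ray r / f radians off the axis. A picture is of the moment at which its call begins: read the wrist's pose just before it. There is no depth.
- r.close_job(): hands the job in; it is judged then, once.
The state is a dict: "time": time; "joint_positions": joint angles; "joint_vel": joint speeds; "joint_torque": joint torques, N m; "ee_pos": TCP position; "eef_rot": TCP orientation; "ft_force": force on the tool from outside, world axes, zero at the start; "torque": the same for the moment, N m; "width": finger opening in m; "grip_force": force on a finger pad.
Only numpy, scipy, OpenCV 4.12 (cv2) and the standard library are available. Lean on these libraries where they do the work, as an engineer would, in place of code of your own. Each camera call takes 0.05 s, during which the arm holds its last target. There are 200 camera calls.

## Working session

There is one attempt and no reset: what is moved stays moved. The work goes in short steps, Python scripts to look and compute and a tool call to move; the robot and the scene stay as the last step left them, time stands still between calls to the robot, and variables do not carry over. Pictures are saved under pics/ and viewed, at most 10 in all, crops included, and the job is handed in when it is done.

Besides the shell and the picture viewer there is one more tool, called after ">>>" in YAML: its name, and indented under it one key for each argument. drive_tool: Moves the arm, as the interface text tells. Its arguments: {"type":"object","properties":{"series":{"type":"array"},"hand":{"type":"number"},"newtons":{"type":"number"}},"required":["series"]}

```bash
ls; mkdir -p pics
python3 - <<'E'
from bench import r, vision
import cv2, numpy as np, pickle
s=r.read_state(); print({k:np.round(v,4) for k,v in s.items()}, r.finger_overhang)
d={}
for n in ("scene","side","wrist"):
    c=vision.camera(n); d[n]=c
    cv2.imwrite(f"pics/{n}0.png",c["color"][:,:,::-1])
    print(n,{k:np.round(v,3).tolist() for k,v in c.items() if k!="color"})
pickle.dump((d,s),open("cams0.pkl","wb"))
a=cv2.resize(d["scene"]["color"][:,:,::-1],(800,600),interpolation=cv2.INTER_CUBIC);cv2.imwrite("pics/a.png",a)
a=cv2.resize(d["side"]["color"][:,:,::-1],(800,600),interpolation=cv2.INTER_CUBIC);cv2.imwrite("pics/b.png",a)
E
```

```text
pics
{'time': np.float64(0.0), 'joint_positions': array([ 1.2984,  0.3329, -0.0647,  1.4609,  0.0216,  1.3499, -0.0885]), 'joint_vel': array([ 0.0004,  0.0012,  0.001 , -0.0009, -0.0015, -0.    ,  0.0004]), 'joint_torque': array([ 1.2000e-03, -6.2326e+01,  2.5200e-02, -3.8989e+01, -6.1400e-02,
        3.9700e-02,  2.0000e-04]), 'ee_pos': array([ 0.1544, -0.6053,  0.2298]), 'eef_rot': array([ 9.922e-01,  1.246e-01, -1.000e-04, -7.000e-04]), 'ft_force': array([-0.38  , -0.4107,  1.202 ]), 'torque': array([-0.0347, -0.0295, -0.018 ]), 'grip_force': np.float64(0.0), 'width': np.float64(0.0875)} 0.008
scene {'intrinsics': [[422.72, 0.0, 251.707], [0.0, 422.72, 193.654], [0.0, 0.0, 1.0]], 'R': [[0.842, 0.539, 0.011], [0.359, -0.546, -0.757], [-0.402, 0.642, -0.653]], 't': [-0.46, -0.136, 1.38]}
side {'intrinsics': [[384.481, 0.0, 262.781], [0.0, 384.481, 191.668], [0.0, 0.0, 1.0]], 'R': [[0.952, -0.305, 0.016], [-0.216, -0.709, -0.672], [0.216, 0.636, -0.741]], 't': [-0.541, 0.155, 1.066]}
wrist {'intrinsics': [[297.319, 0.0, 254.931], [0.0, 297.319, 195.086], [0.0, 0.0, 1.0]], 'mount': [[0.0, -0.969, -0.247, 0.068], [1.0, -0.0, 0.001, -0.001], [-0.001, -0.247, 0.969, -0.155], [0.0, 0.0, 0.0, 1.0]]}
```

View pics/a.png

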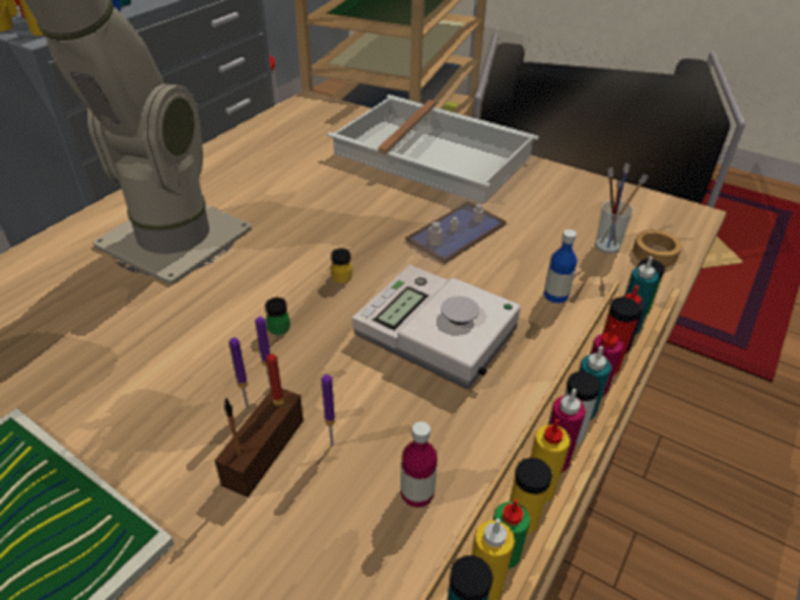

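View pics/b.png

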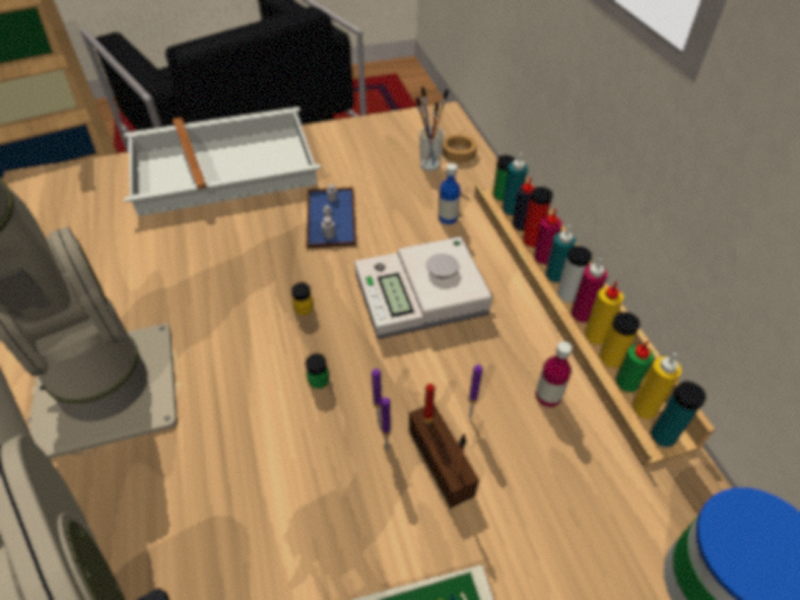

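Scene view: the tray, with three weights, is at (455,230) and the balance at (440,320), with its pan at (460,308) and hole at (420,282). The block is at (262,440).

There are four stylus-shaped things in the scene view. Three are purple, at (238,360), (263,340) and (328,395). The red one stands in the block at (275,380) and is the one meant. In the side view it is at (430,400).

Next I'll take rough positions, then move the wrist camera in closer.

```bash
cat > h.py <<'E'
import numpy as np, cv2, pickle
from scipy.optimize import least_squares
from scipy.spatial.transform import Rotation as Rot
def ray(c,px,state=None):
    """origin, unit dir in world for pixel (native)"""
    K=c["intrinsics"]; x=(px[0]-K[0,2])/K[0,0]; y=(px[1]-K[1,2])/K[1,1]
    if "mount" in c:
        th=np.hypot(x,y); d=np.array([0,0,1.]) if th<1e-9 else np.array([np.sin(th)*x/th,np.sin(th)*y/th,np.cos(th)])
        M=c["mount"]; R=Rot.from_quat(state["eef_rot"]).as_matrix()
        return R@M[:3,3]+state["ee_pos"], R@M[:3,:3]@d
    d=c["R"].T@np.array([x,y,1]); return -c["R"].T@c["t"], d/np.linalg.norm(d)
def tri(rays):
    A=sum(np.eye(3)-np.outer(d,d) for o,d in rays); b=sum((np.eye(3)-np.outer(d,d))@o for o,d in rays)
    X=np.linalg.solve(A,b); return X, max(np.linalg.norm((np.eye(3)-np.outer(d,d))@(X-o)) for o,d in rays)
def atz(rr,z): o,d=rr; return o+d*(z-o[2])/d[2]
def proj(c,X,state=None):
    X=np.asarray(X,float); K=c["intrinsics"]
    if "mount" in c:
        R=Rot.from_quat(state["eef_rot"]).as_matrix(); M=c["mount"]
        p=M[:3,:3].T@(R.T@(X-state["ee_pos"])-M[:3,3]); rr=np.hypot(p[0],p[1]); th=np.arctan2(rr,p[2])
        return np.array([K[0,2]+K[0,0]*th*p[0]/rr,K[1,2]+K[1,1]*th*p[1]/rr])
    p=c["R"]@X+c["t"]; return (K@p)[:2]/p[2]
E
python3 - <<'E'
from h import *
d,s=pickle.load(open("cams0.pkl","rb"))
P={"w_big":((435,230),(328,218)),"w_mid":((455,222),(328,208)),"w_far":((479,212),(333,193)),"pan":((460,310),(442,265)),"hole":((420,282),(380,267)),
"redtop":((272,357),(430,387)),"collar":((278,400),(427,415)),"brush":((228,402),(463,437)),"p1":((235,340),(385,400)),"p2":((262,320),(376,371)),"p3":((327,378),(477,367)),
"yel":((341,252),(302,287)),"grn":((276,302),(316,358)),"blu":((569,234),(452,169)),"mag":((420,428),(564,348))}
for k,(a,b) in P.items():
    X,e=tri([ray(d["scene"],np.array(a)/1.5625),ray(d["side"],np.array(b)/1.5625)]); print(k,X.round(3),round(e,4))
E
```

```text
w_big [0.468 0.282 0.041] 0.005
w_mid [0.48  0.344 0.024] 0.0002
w_far [0.505 0.404 0.022] 0.0038
pan [0.646 0.047 0.076] 0.0011
hole [0.536 0.104 0.048] 0.0011
redtop [ 0.512 -0.261  0.151] 0.0024
collar [ 0.511 -0.26   0.063] 0.0006
brush [ 0.525 -0.36   0.162] 0.0022
p1 [ 0.442 -0.261  0.146] 0.0022
p2 [ 0.444 -0.205  0.143] 0.0018
p3 [ 0.595 -0.246  0.145] 0.0012
yel [0.374 0.083 0.062] 0.0021
grn [ 0.365 -0.093  0.061] 0.0008
blu [0.742 0.259 0.14 ] 0.0034
mag [ 0.743 -0.25   0.144] 0.0021
```

>>> drive_tool:
  series:
    - [[3.85,4.5,0.8],8.4]
    - [[3.85,4.5,0.8],8.4]
    - [[3.85,4.5,0.8],8.4]
    - [[3.85,4.5,0.8],8.4]
    - [[3.85,4.5,0.8],8.4]
    - [[3.85,4.5,0.8],8.4]
    - [[3.85,4.5,0.8],8.4]
    - [[3.85,4.5,0.8],8.4]
    - [[3.85,4.5,0.8],8.4]
    - [[0,0,0],0]
  hand: 0

```text
time: 1.4
ee_pos: [0.5036, -0.1956, 0.303]
eef_rot: [0.704, 0.71, 0.001, -0.0]
ft_force: [-0.5, -0.2, -0.1]
width: 0.087
grip_force: 0.0
```

```bash
cat > snap.py <<'E'
import sys; from h import *; from bench import r, vision
n=sys.argv[1]; s=r.read_state(); c=vision.camera("wrist"); pickle.dump((c,s),open(n+".pkl","wb"))
print(s["time"],s["ee_pos"].round(4),Rot.from_quat(s["eef_rot"]).as_matrix().round(3).tolist(),s["joint_positions"].round(2))
cv2.imwrite(f"pics/{n}.png",cv2.resize(c["color"][:,:,::-1],(800,600),interpolation=cv2.INTER_CUBIC))
E
python3 snap.py w1
```

```text
1.4 [ 0.5036 -0.1956  0.303 ] [[-0.008, 1.0, 0.002], [1.0, 0.008, 0.002], [0.002, 0.002, -1.0]] [ 0.79  0.16 -0.57  1.55  0.08  1.46  0.23]
```

View pics/w1.png

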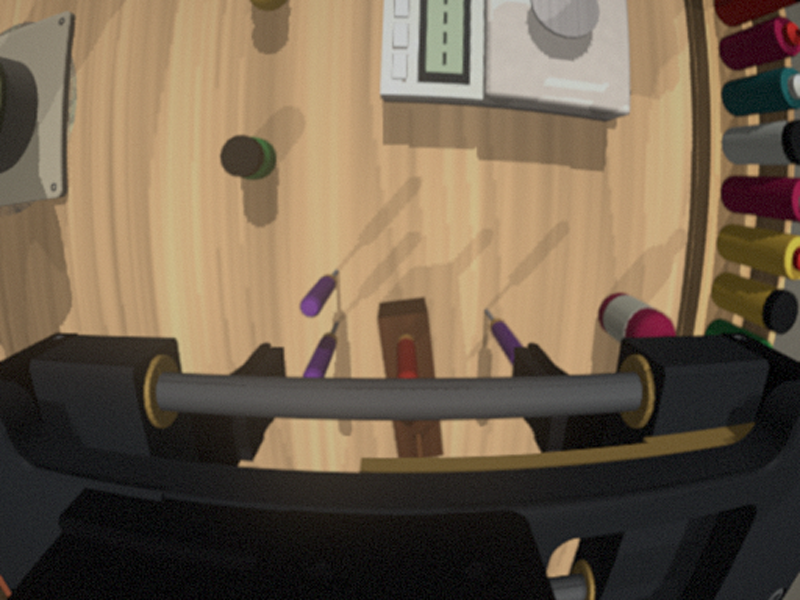

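The wrist view shows the red handle at (406,360) in the block, with the purple ones beside it at (318,350), (318,295) and (505,340). The balance is at the top. Next I'll go over the balance and then the tray.

>>> drive_tool:
  series:
    - [[0.5,5.0,0],0]
    - [[0.5,5.0,0],0]
    - [[0.5,5.0,0],0]
    - [[0.5,5.0,0],0]
    - [[0,1.5,0],0]
    - [[0,0,0],0]
    - [[0,0,0],0]
    - [[0,0,0],0]
    - [[0,0,0],0]
    - [[0,0,0],0]

```text
time: 2.7
ee_pos: [0.521, 0.014, 0.3026]
eef_rot: [0.708, 0.706, 0.0, -0.0]
ft_force: [0.3, -0.0, -0.3]
width: 0.0873
grip_force: 0.0
```

```bash
python3 snap.py w2
```

```text
2.7 [0.521  0.014  0.3026] [[0.002, 1.0, 0.0], [1.0, -0.002, 0.0], [0.0, 0.0, -1.0]] [ 0.55  0.13 -0.73  1.59  0.09  1.46 -0.18]
```

>>> drive_tool:
  series:
    - [[-1,5.0,0],-3]
    - [[-1,5.0,0],-3]
    - [[-1,5.0,0],-3]
    - [[-1,5.0,0],-3]
    - [[-1,2.0,0],-3]
    - [[0,0,0],-2]
    - [[0,0,0],0]
    - [[0,0,0],0]
    - [[0,0,0],0]
    - [[0,0,0],0]

```text
time: 4.0
ee_pos: [0.4712, 0.234, 0.3026]
eef_rot: [0.804, 0.594, 0.0, 0.0]
ft_force: [0.5, 0.1, -0.2]
width: 0.0869
grip_force: 0.0
```

```bash
python3 snap.py w3; python3 -c "
import cv2,numpy as np
a=cv2.imread('pics/w2.png')[0:400,200:800];b=cv2.imread('pics/w3.png')
cv2.imwrite('pics/c.png',cv2.resize(a,None,fx=1.33,fy=1.33,interpolation=cv2.INTER_CUBIC)[:600,:800]);cv2.imwrite('pics/w3.png',b)"
```

```text
4.0 [0.4712 0.234  0.3026] [[0.294, 0.956, 0.0], [0.956, -0.294, -0.0], [-0.0, 0.0, -1.0]] [ 0.24  0.17 -0.88  1.57  0.13  1.47 -0.94]
```

View pics/c.png

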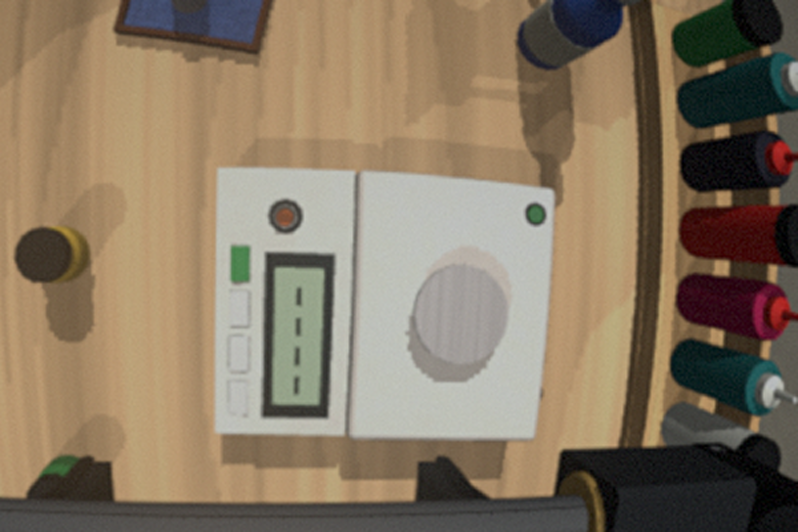

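View pics/w3.png

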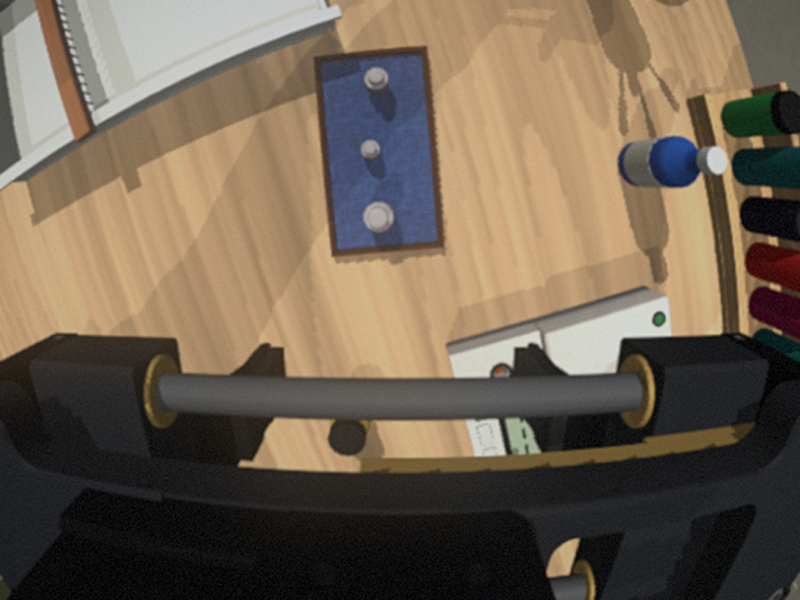

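The balance crop shows the hole, with the orange button inside, at (285,215) and the pan at (461,315). In the tray view there are three weights: the one at (378,217) is widest, the one at (370,149) smallest, and the one at (376,78) medium. The first should be the 200 g weight. I'll measure all of these now.

Run:
```python
from h import *
d,s=pickle.load(open("cams0.pkl","rb")); w1=pickle.load(open("w1.pkl","rb"));w2=pickle.load(open("w2.pkl","rb"));w3=pickle.load(open("w3.pkl","rb"))
f=lambda p:np.array(p)/1.5625
C=lambda p:(np.array(p)/1.33+[200,0])/1.5625
S=lambda p:ray(d["scene"],f(p)); D=lambda p:ray(d["side"],f(p))
W2=lambda p:ray(w2[0],C(p),w2[1]); W3=lambda p:ray(w3[0],f(p),w3[1]); W1=lambda p:ray(w1[0],f(p),w1[1])
def sh(n,*rs): X,e=tri(rs); print(n,X.round(4),round(e,4))
sh("hole",W2((285,215)),S((420,282)),D((380,267)))
sh("pan",W2((461,315)),S((460,309)),D((442,265)))
print("hole z.05",atz(W2((285,215)),.05),"pan z.082",atz(W2((461,315)),.082))
for n,p,z in (("200",(378,217),.051),("50",(370,149),.034),("100",(376,78),.042)): print(n,atz(W3(p),z))
sh("200",W3((378,217)),S((435,229)),D((328,217)))
def yaw(a,b): v=b-a; return np.degrees(np.arctan2(v[1],v[0])),np.linalg.norm(v)
T=[atz(W3(p),.01)[:2] for p in ((316,57),(427,47),(443,246),(332,254))]
print("tray",np.round(T,4).tolist(),np.mean(T,0),yaw(T[0],T[1]),yaw(T[3],T[2]),yaw(T[3],T[0]),yaw(T[2],T[1]))
B=[atz(W2(p),.062)[:2] for p in ((358,172),(553,187),(535,438),(349,436))]
print("bal",np.round(B,4).tolist(),yaw(B[0],B[1]),yaw(B[3],B[2]),yaw(B[2],B[1]))
B=[atz(W2(p),.048)[:2] for p in ((217,168),(217,434))]; print(yaw(B[1],B[0]),B)
B=[atz(W1(p),.06)[:2] for p in ((380,303),(425,299))]; print("block far",B,yaw(*B))
sh("redtop",W1((406,372)),S((272,357)),D((430,387)));sh("collar",W1((405,342)),S((278,400)),D((427,415)))
i=cv2.imread("pics/w1.png")[280:480,300:560]; j=cv2.imread("pics/w3.png")[40:265,300:460]
a=cv2.imread("pics/a.png")[340:500,210:345]; b=cv2.imread("pics/b.png")[360:510,360:490]
q=lambda im,h,w:cv2.resize(im,(w,h),interpolation=cv2.INTER_CUBIC)
cv2.imwrite("pics/d.png",np.vstack([np.hstack([q(i,300,390),q(j,300,213),np.zeros((300,197,3),np.uint8)]),np.hstack([q(a,300,253),q(b,300,260),np.zeros((300,287,3),np.uint8)])]))
```

```text
hole [0.5354 0.1053 0.0469] 0.0013
pan [0.6462 0.0446 0.0791] 0.0021
hole z.05 [0.53521063 0.10538898 0.05      ] pan z.082 [0.64539592 0.04437008 0.082     ]
200 [0.4670613  0.28015587 0.051     ]
50 [0.47765307 0.34085147 0.034     ]
100 [0.50209049 0.40087925 0.042     ]
200 [0.468  0.2804 0.0449] 0.0053
tray [[0.4544, 0.4489], [0.559, 0.4253], [0.5164, 0.233], [0.4108, 0.2575]] [0.48516223 0.34114585] (np.float64(-12.695645320539048), np.float64(0.10729898964801933)) (np.float64(-13.046428540149568), np.float64(0.10839450111818777)) (np.float64(77.19214593965197), np.float64(0.19629821441050632)) (np.float64(77.5106145889659), np.float64(0.19696273613692572))
bal [[0.5812, 0.1335], [0.7176, 0.1333], [0.7156, -0.0437], [0.5785, -0.0406]] (np.float64(-0.056408095698244815), np.float64(0.13641495108409926)) (np.float64(-1.2968662471484815), np.float64(0.13711493110740672)) (np.float64(89.34424452335683), np.float64(0.17705008728734012))
(np.float64(89.29107556295345), np.float64(0.18050889937139222)) [array([0.49093179, 0.13726006]), array([ 0.4886984 , -0.04323502])]
block far [array([ 0.48835467, -0.22757983]), array([ 0.52801419, -0.22361401])] (np.float64(5.710407952782375), np.float64(0.03985731033948892))
redtop [ 0.5107 -0.2586  0.1469] 0.0034
collar [ 0.5114 -0.2612  0.065 ] 0.0012
```

View pics/d.png

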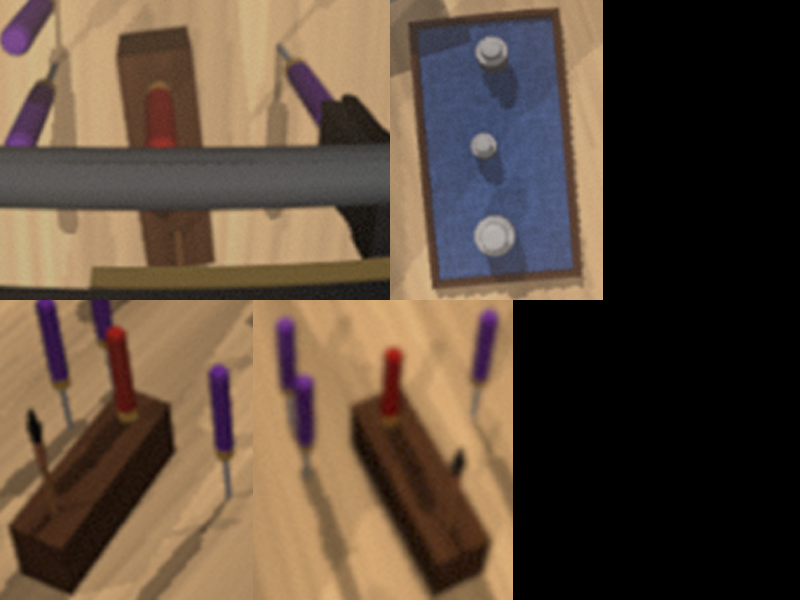

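The crop confirms both targets. The widest weight, at (494,235), is the 200 g one, and the only red handle stands in the block. The measured heights agree with the text: collar 0.065, handle top 0.147, hole 0.047 and pan 0.079 m. The weight is at (0.467, 0.280) and the tray's yaw is -13°.

>>> drive_tool:
  series:
    - [[-0.2,2.3,0],2]
    - [[-0.2,2.3,0],2]
    - [[0,0,-5],0]
    - [[0,0,-5],0]
    - [[0,0,-5],0]
    - [[0,0,-5],0]
    - [[0,0,-2.3],0]
    - [[0,0,0],0]
    - [[0,0,0],0]
    - [[0,0,0],0]
  hand: 0.4

```text
time: 5.3
ee_pos: [0.4678, 0.2808, 0.081]
eef_rot: [0.783, 0.622, 0.001, 0.0]
ft_force: [0.7, -0.1, 1.1]
width: 0.0524
grip_force: 0.0
```

```bash
python3 snap.py w4
python3 - <<'E'
import cv2,numpy as np,pickle
from bench import vision
from h import *
d={n:vision.camera(n) for n in("scene","side")};pickle.dump(d,open("c4.pkl","wb"))
q=lambda n,x,y:cv2.resize(d[n]["color"][y:y+75,x:x+100,::-1],(400,300),interpolation=cv2.INTER_CUBIC)
w=cv2.imread("pics/w4.png")
cv2.imwrite("pics/e.png",np.vstack([np.hstack([q("scene",230,110),q("side",165,105)]),np.hstack([w[300:600,200:600],np.zeros((300,400,3),np.uint8)])]))
E
```

```text
5.3 [0.4678 0.2808 0.081 ] [[0.227, 0.974, 0.002], [0.974, -0.227, 0.001], [0.001, 0.002, -1.0]] [ 0.08  0.42 -0.84  1.81  0.36  1.07 -1.12]
```

View pics/e.png

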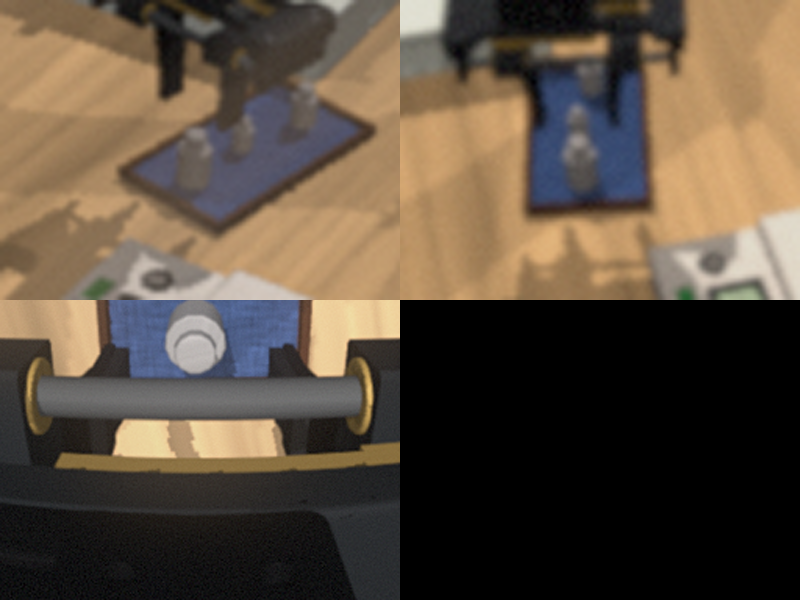

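The 200 g weight stands between the open fingers. Its knob top is at (395,352) and its body centre at about (395,340) in wrist pixels. I'll check the centring.

Run:
```python
from h import *
c,s=pickle.load(open("w4.pkl","rb")); c4=pickle.load(open("c4.pkl","rb"))
R=Rot.from_quat(s["eef_rot"]).as_matrix()
rs=[ray(c,np.array((395,352))/1.5625,s)]
k=atz(rs[0],.051); b=atz(ray(c,np.array((395,340))/1.5625,s),.037)
rs+= [ray(c4["scene"],(230+195/4,110+133/4)),ray(c4["side"],(165+180/4,105+143/4))]
X,e=tri(rs)
for p in(k,b,X): print(p.round(4),"tool:",(R.T@(p-s["ee_pos"])).round(4))
print(e)
```

```text
[0.4667 0.2812 0.051 ] tool: [ 0.0001 -0.0013  0.03  ]
[0.4668 0.2819 0.037 ] tool: [ 0.0007 -0.0013  0.044 ]
[0.4669 0.2799 0.0479] tool: [-0.0011 -0.0008  0.033 ]
0.003095731608178725
```

>>> drive_tool:
  series:
    - [[-0.1,0,-2],0]
    - [[0,0,-2],0]
    - [[0,0,-1.5],0]
    - [[0,0,-0.6],0]
    - [[0,0,0],0]
    - [[0,0,0],0]
    - [[0,0,0],0]
    - [[0,0,0],0]
    - [[0,0,0],0]
    - [[0,0,0],0]

```text
time: 6.7
ee_pos: [0.466, 0.2803, 0.0186]
eef_rot: [0.783, 0.622, 0.0, 0.0]
ft_force: [1.0, 0.2, -0.2]
width: 0.0522
grip_force: 0.0
```

>>> drive_tool:
  series:
    - [[0,0,0],0]
    - [[0,0,0],0]
    - [[0,0,0],0]
    - [[0,0,0],0]
    - [[0,0,0],0]
    - [[0,0,0],0]
    - [[0,0,0],0]
    - [[0,0,0],0]
    - [[0,0,0],0]
    - [[0,0,0],0]
  hand: 0.8
  newtons: 25

```text
time: 7.95
ee_pos: [0.466, 0.2804, 0.0186]
eef_rot: [0.783, 0.622, 0.0, 0.0]
ft_force: [0.2, 0.5, 0.1]
width: 0.0274
grip_force: 25.0
```

>>> drive_tool:
  series:
    - [[0,0,3],0]
    - [[0,0,5],0]
    - [[0,0,5],0]
    - [[0,0,5],0]
    - [[3,-3.9,0],2]
    - [[3,-3.9,0],2]
    - [[3,-3.9,0],2]
    - [[3,-3.9,0],2]
    - [[3,-4.0,0],2]
    - [[3,-4.0,0],2]

```text
time: 9.2
ee_pos: [0.6466, 0.0429, 0.1982]
eef_rot: [0.713, 0.701, -0.0, -0.0]
ft_force: [0.7, 0.7, -1.4]
width: 0.0274
grip_force: 25.0
```

>>> drive_tool:
  series:
    - [[0,0,0],0]
    - [[0,0,-3],0]
    - [[0,0,-3],0]
    - [[0,0,-2],0]
    - [[0,0,-1],0]
    - [[0,0,0],0]
    - [[0,0,0],0]
    - [[0,0,0],0]
    - [[0,0,0],0]
    - [[0,0,0],0]

```text
time: 10.45
ee_pos: [0.6461, 0.0444, 0.1088]
eef_rot: [0.714, 0.7, 0.0, 0.0]
ft_force: [0.4, 0.7, -2.6]
width: 0.0276
grip_force: 25.0
```

```bash
python3 snap.py w5
python3 - <<'E'
import cv2,numpy as np,pickle
from bench import vision
from h import *
d={n:vision.camera(n) for n in("scene","side")};pickle.dump(d,open("c5.pkl","wb"))
q=lambda n,x,y:cv2.resize(d[n]["color"][y:y+75,x:x+100,::-1],(400,300),interpolation=cv2.INTER_CUBIC)
w=cv2.imread("pics/w5.png")
cv2.imwrite("pics/f.png",np.vstack([np.hstack([q("scene",240,160),q("side",225,120)]),np.hstack([w[250:550,200:600],np.zeros((300,400,3),np.uint8)])]))
E
```

```text
10.45 [0.6461 0.0444 0.1088] [[0.019, 1.0, 0.0], [1.0, -0.019, -0.0], [-0.0, 0.0, -1.0]] [ 0.4   0.58 -0.74  1.51  0.41  1.21 -0.43]
```

View pics/f.png

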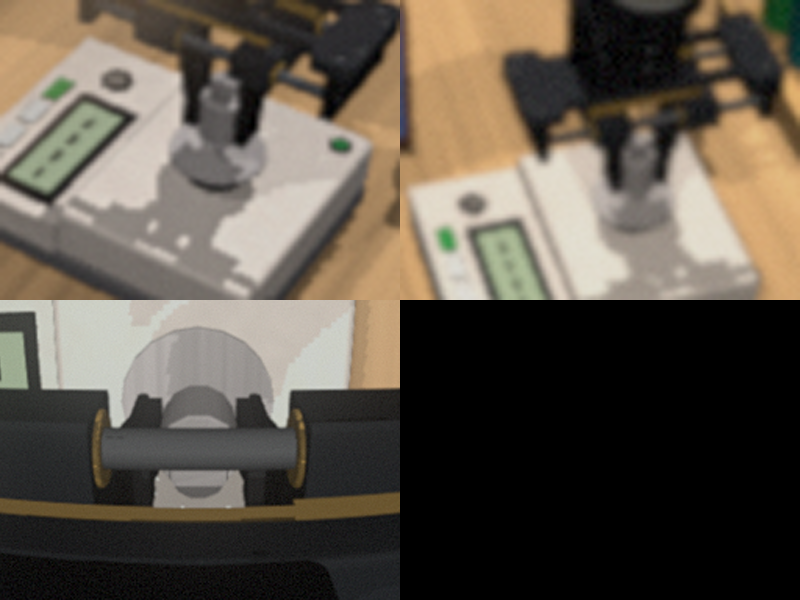

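The weight hangs upright over the pan. The pan spans x 123–273 in the wrist crop (centre 198) and the weight is centred at 198. Now I'll lower it gently.

Run:
```python
from h import *
c,s=pickle.load(open("w5.pkl","rb"))
p=atz(ray(c,np.array((398,277))/1.5625,s),.082); print("pan far edge -> centre y",p-[0,.032,0])
```

```text
pan far edge -> centre y [0.64687359 0.04520991 0.082     ]
```

>>> drive_tool:
  series:
    - [[0,0,-0.4],0]
    - [[0,0,-0.3],0]
    - [[0,0,-0.2],0]
    - [[0,0,-0.1],0]
    - [[0,0,-0.1],0]
    - [[0,0,-0.1],0]
    - [[0,0,-0.1],0]
    - [[0,0,0],0]
    - [[0,0,0],0]
    - [[0,0,0],0]

```text
time: 11.85
ee_pos: [0.6461, 0.0444, 0.0956]
eef_rot: [0.714, 0.7, 0.0, 0.0]
ft_force: [-0.6, 0.6, -1.3]
width: 0.0275
grip_force: 25.0
```

>>> drive_tool:
  series:
    - [[0,0,-0.05],0]
    - [[0,0,0],0]
    - [[0,0,0],0]
    - [[0,0,0],0]
    - [[0,0,0],0]
    - [[0,0,0],0]
    - [[0,0,0],0]
    - [[0,0,0],0]
    - [[0,0,0],0]
    - [[0,0,0],0]

```text
time: 13.1
ee_pos: [0.6461, 0.0444, 0.0956]
eef_rot: [0.714, 0.7, 0.0, 0.0]
ft_force: [-2.1, -0.7, 5.8]
width: 0.0273
grip_force: 25.0
```

In contact: the force is up to +5.8 N and the height has stopped changing. I'll release and retreat straight up.

>>> drive_tool:
  series:
    - [[0,0,0],0]
    - [[0,0,0],0]
    - [[0,0,0],0]
    - [[0,0,0],0]
    - [[0,0,0],0]
    - [[0,0,0],0]
    - [[0,0,0],0]
    - [[0,0,0],0]
    - [[0,0,0],0]
    - [[0,0,0],0]
  hand: 0.5

```text
time: 14.35
ee_pos: [0.646, 0.0444, 0.0951]
eef_rot: [0.714, 0.7, 0.0, 0.0]
ft_force: [-0.0, -0.7, -0.9]
width: 0.0435
grip_force: 0.0
```

>>> drive_tool:
  series:
    - [[0,0,2],0]
    - [[0,0,4],0]
    - [[0,0,5],0]
    - [[0,0,5],0]
    - [[0,0,4],0]
    - [[-2.7,-5,0],2]
    - [[-2.7,-5,0],2]
    - [[-2.7,-5,0],2]
    - [[-2.7,-5,0],1]
    - [[-2.7,-5,0],0]

```text
time: 15.6
ee_pos: [0.5101, -0.2068, 0.2967]
eef_rot: [0.669, 0.743, 0.0, 0.001]
ft_force: [0.7, 0.1, 0.5]
width: 0.0438
grip_force: 0.0
```

>>> drive_tool:
  series:
    - [[0,-4.8,-1],0]
    - [[0,-4.7,-2],0]
    - [[0,0,-3],0]
    - [[0,0,-1],0]
    - [[0,0,0],0]
    - [[0,0,0],0]
    - [[0,0,0],0]
    - [[0,0,0],0]
    - [[0,0,0],0]
    - [[0,0,0],0]

```text
time: 16.85
ee_pos: [0.511, -0.3006, 0.2251]
eef_rot: [0.67, 0.743, 0.0, 0.0]
ft_force: [-0.3, -0.1, -1.0]
width: 0.0432
grip_force: 0.0
```

```bash
python3 snap.py w6
python3 - <<'E'
import cv2,numpy as np,pickle
from bench import vision
from h import *
d={n:vision.camera(n) for n in("scene","side")};pickle.dump(d,open("c6.pkl","wb"))
q=lambda n,x,y:cv2.resize(d[n]["color"][y:y+75,x:x+75,::-1],(300,300),interpolation=cv2.INTER_CUBIC)
w=cv2.imread("pics/w6.png")[100:400,200:600]
w=cv2.resize(w,(500,375),interpolation=cv2.INTER_CUBIC)
o=np.zeros((600,800,3),np.uint8); o[:375,:500]=w; o[:300,500:]=q("scene",255,160); o[300:,500:]=q("side",245,130)
cv2.imwrite("pics/g.png",o)
E
```

```text
16.85 [ 0.511  -0.3006  0.2251] [[-0.103, 0.995, 0.0], [0.995, 0.103, 0.0], [-0.0, 0.0, -1.0]] [ 1.    0.34 -0.68  1.53  0.22  1.35  0.4 ]
```

View pics/g.png

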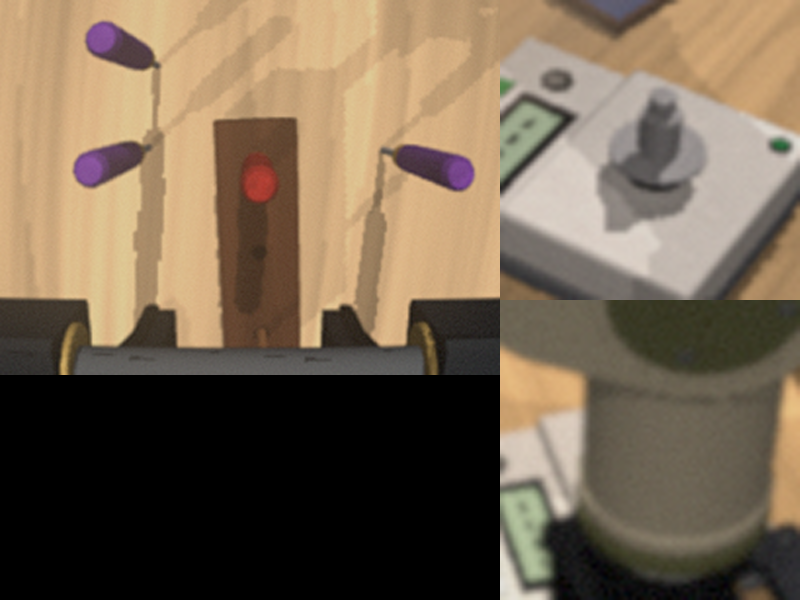

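The weight stands upright on the pan (660,125). The red handle top is at (260,185) in the wrist crop, with purple tops at (101,38), (90,170) and (459,173) on either side.

Run:
```python
from h import *
c,s=pickle.load(open("w6.pkl","rb")); R=Rot.from_quat(s["eef_rot"]).as_matrix()
W=lambda p:ray(c,(np.array(p)/1.25+[200,100])/1.5625,s)
for n,p in(("red",(260,186)),("p2",(101,38)),("p1",(90,170)),("p3",(459,173))): X=atz(W(p),.149); print(n,X.round(4),"tool",(R.T@(X-s["ee_pos"])).round(4))
B=[atz(W(p),.06)[:2] for p in((214,122),(297,118),(299,345),(224,345))]; print(np.round(B,4).tolist())
for a,b in((0,1),(3,0),(2,1)): v=B[b]-B[a]; print(np.degrees(np.arctan2(v[1],v[0])),np.linalg.norm(v))
```

```text
red [ 0.5123 -0.2626  0.149 ] tool [0.0377 0.0051 0.0761]
p2 [ 0.4428 -0.2085  0.149 ] tool [ 0.0986 -0.0584  0.0761]
p1 [ 0.4427 -0.2625  0.149 ] tool [ 0.045  -0.0641  0.0761]
p3 [ 0.5941 -0.2473  0.149 ] tool [0.0445 0.0882 0.0761]
[[0.4865, -0.2412], [0.5314, -0.2343], [0.5488, -0.366], [0.5042, -0.3705]]
8.829550834322088 0.045416493334936574
97.79917188941957 0.13044889890722922
97.52973323418718 0.13283997807114686
```

>>> drive_tool:
  series:
    - [[0.1,1.9,0],1]
    - [[0,1.95,0],1]
    - [[0,0,0],0]
    - [[0,0,-3],0]
    - [[0,0,-3],0]
    - [[0,0,-3],0]
    - [[0,0,-2],0]
    - [[0,0,-1],0]
    - [[0,0,0],0]
    - [[0,0,0],0]

```text
time: 18.25
ee_pos: [0.5126, -0.2624, 0.1061]
eef_rot: [0.657, 0.754, 0.0, 0.001]
ft_force: [-0.3, -0.4, 0.1]
width: 0.0437
grip_force: 0.0
```

>>> drive_tool:
  series:
    - [[0,0,0],0]
    - [[0,0,0],0]
    - [[0,0,0],0]
    - [[0,0,0],0]
    - [[0,0,0],0]
    - [[0,0,0],0]
    - [[0,0,0],0]
    - [[0,0,0],0]
    - [[0,0,0],0]
    - [[0,0,0],0]
  hand: 1
  newtons: 40

```text
time: 19.5
ee_pos: [0.512, -0.2622, 0.1051]
eef_rot: [0.657, 0.754, 0.0, 0.0]
ft_force: [-0.4, 0.6, 2.5]
width: 0.0152
grip_force: 40.0
```

>>> drive_tool:
  series:
    - [[0,0,3],0]
    - [[0,0,5],0]
    - [[0.3,4,2],0]
    - [[0.3,4.6,0],0]
    - [[0.3,4.7,0],0]
    - [[0.3,4.7,0],0]
    - [[0.3,4.7,0],0]
    - [[0.3,4.7,0],0]
    - [[0.3,4.7,0],0]
    - [[0.2,4.7,0],0]

```text
time: 20.75
ee_pos: [0.5349, 0.1073, 0.205]
eef_rot: [0.657, 0.754, 0.0, 0.0]
ft_force: [1.3, -0.3, -0.8]
width: 0.0153
grip_force: 40.0
```

>>> drive_tool:
  series:
    - [[0,0,0],0]
    - [[0,0,0],0]
    - [[0,0,-1],0]
    - [[0,0,-1],0]
    - [[0,0,-1],0]
    - [[0,0,-0.8],0]
    - [[0,0,0],0]
    - [[0,0,0],0]
    - [[0,0,0],0]
    - [[0,0,0],0]

```text
time: 22.0
ee_pos: [0.5352, 0.1059, 0.1673]
eef_rot: [0.657, 0.754, 0.0, 0.0]
ft_force: [-0.6, 0.4, -0.2]
width: 0.0148
grip_force: 40.0
```

```bash
python3 snap.py w7
python3 - <<'E'
import cv2,numpy as np,pickle
from bench import vision
from h import *
d={n:vision.camera(n) for n in("scene","side")};pickle.dump(d,open("c7.pkl","wb"))
c,s=pickle.load(open("w7.pkl","rb"));tip=s["ee_pos"]-[0,0,.1]; print("tip",tip)
H=np.array([.5353,.1054,.05])
for n,k in(("scene",d["scene"]),("side",d["side"]),("w",c)): print(n,proj(k,tip,s).round(1),proj(k,H,s).round(1))
q=lambda im,x,y,w,h,W,Hh:cv2.resize(im[int(y):int(y)+h,int(x):int(x)+w,::-1],(W,Hh),interpolation=cv2.INTER_CUBIC)
o=np.zeros((600,800,3),np.uint8)
p=proj(c,H,s);o[:600,:400]=q(c["color"],p[0]-25,p[1]-37,50,75,400,600); print("w off",int(p[0]-25),int(p[1]-37),"x8")
for i,n in enumerate(("scene","side")):
    p=proj(d[n],H);o[300*i:300*i+300,400:]=q(d[n]["color"],p[0]-25,p[1]-24,50,37,400,300);print(n,"off",int(p[0]-25),int(p[1]-24),"x8")
cv2.imwrite("pics/i.png",o)
E
```

```text
22.0 [0.5352 0.1059 0.1673] [[-0.138, 0.99, 0.001], [0.99, 0.138, 0.0], [-0.0, 0.001, -1.0]] [ 0.49  0.33 -0.9   1.72  0.27  1.23 -0.34]
tip [0.53520246 0.10590101 0.06734527]
scene [269.  175.1] [268.7 180. ]
side [242.8 165.7] [243.  169.8]
w [254.5 198. ] [254.5 193.8]
w off 229 156 x8
scene off 243 155 x8
side off 217 145 x8
```

View pics/i.png

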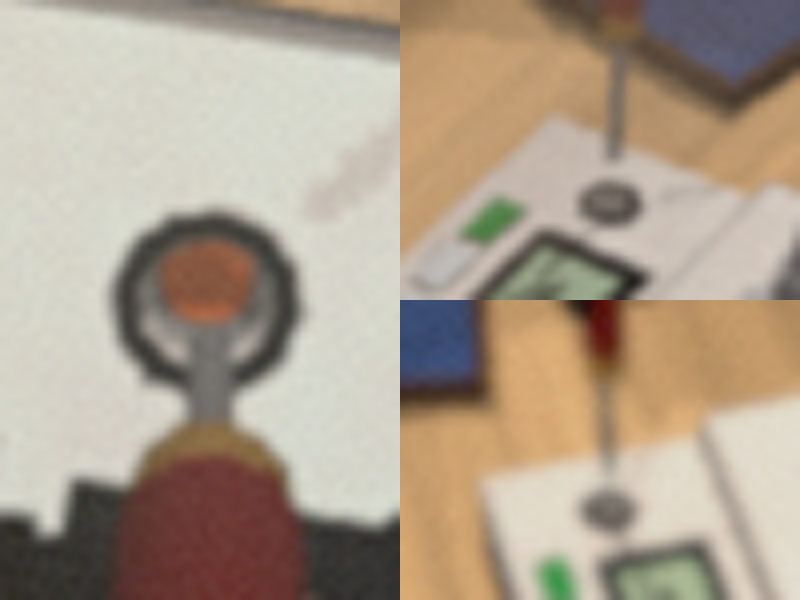

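The stylus hangs straight, with the tip just above the hole in all three views. In the wrist crop the tip is at (208,325) and the rim centre at (207,300). In the scene crop they are at (613,158) and (610,203), and in the side crop at (608,468) and (608,510). I'll triangulate both.

Run:
```python
from h import *
c,s=pickle.load(open("w7.pkl","rb"));d=pickle.load(open("c7.pkl","rb"))
def T(w,a,b):
    rs=[ray(c,(229+w[0]/8,156+w[1]/8),s),ray(d["scene"],(243+(a[0]-400)/8,155+a[1]/8)),ray(d["side"],(217+(b[0]-400)/8,145+(b[1]-300)/8))]
    return tri(rs)
t,h=T((208,327),(613,157),(608,467)),T((207,300),(610,203),(608,510))
print(t,h,(h[0]-t[0]).round(4)); print("hole wrist z.05",atz(ray(c,(229+207/8,156+300/8),s),.05))
```

```text
(array([0.53584592, 0.10693619, 0.06722856]), np.float64(0.0012178674836476814)) (array([0.53561286, 0.10521464, 0.04662839]), np.float64(0.0022321010646090375)) [-0.0002 -0.0017 -0.0206]
hole wrist z.05 [0.53557137 0.10570079 0.05      ]
```

>>> drive_tool:
  series:
    - [[0,-0.1,0],0]
    - [[0,0,-0.5],0]
    - [[0,0,-0.5],0]
    - [[0,0,-0.5],0]
    - [[0,0,-0.5],0]
    - [[0,0,-0.5],0]
    - [[0,0,-0.3],0]
    - [[0,0,0],0]
    - [[0,0,0],0]
    - [[0,0,0],0]

```text
time: 23.4
ee_pos: [0.5351, 0.1049, 0.1392]
eef_rot: [0.657, 0.754, 0.0, 0.0]
ft_force: [0.2, 0.7, -0.4]
width: 0.0151
grip_force: 40.0
```

>>> drive_tool:
  series:
    - [[0,0,-0.1],0]
    - [[0,0,-0.1],0]
    - [[0,0,-0.1],0]
    - [[0,0,-0.1],0]
    - [[0,0,-0.1],0]
    - [[0,0,0],0]
    - [[0,0,0],0]
    - [[0,0,0],0]
    - [[0,0,0],0]
    - [[0,0,0],0]

```text
time: 24.65
ee_pos: [0.5351, 0.1049, 0.1341]
eef_rot: [0.657, 0.754, 0.0, 0.0]
ft_force: [0.4, -0.8, 2.3]
width: 0.0152
grip_force: 40.0
```

>>> drive_tool:
  series:
    - [[0,0,-0.1],0]
    - [[0,0,-0.1],0]
    - [[0,0,-0.05],0]
    - [[0,0,0],0]
    - [[0,0,0],0]
    - [[0,0,0],0]
    - [[0,0,0],0]
    - [[0,0,0],0]
    - [[0,0,0],0]
    - [[0,0,0],0]

```text
time: 25.9
ee_pos: [0.535, 0.1049, 0.1316]
eef_rot: [0.657, 0.754, 0.0, 0.0]
ft_force: [0.4, 0.3, 3.7]
width: 0.015
grip_force: 40.0
```

Run:
```python
from bench import r, vision
import numpy as np
for _ in range(6): s=r.read_state(); print(s["time"],s["ee_pos"].round(4),s["ft_force"].round(2)); vision.camera("side")
```

```text
25.9 [0.535  0.1049 0.1316] [0.36 0.33 3.67]
25.95 [0.5351 0.1049 0.1316] [-0.26  0.06  4.14]
26.0 [0.5351 0.1049 0.1316] [-0.32  0.39  3.45]
26.05 [0.5351 0.1049 0.1316] [ 0.28 -0.58  4.09]
26.1 [0.5351 0.1049 0.1316] [-0.05  0.03  3.88]
26.15 [0.535  0.1049 0.1316] [ 0.33 -0.4   3.54]
```

>>> drive_tool:
  series:
    - [[0,0,-0.05],0]
    - [[0,0,-0.05],0]
    - [[0,0,0],0]
    - [[0,0,0],0]
    - [[0,0,0],0]
    - [[0,0,0],0]
    - [[0,0,0],0]
    - [[0,0,0],0]
    - [[0,0,0],0]
    - [[0,0,0],0]

```text
time: 27.45
ee_pos: [0.535, 0.1049, 0.1306]
eef_rot: [0.657, 0.754, 0.0, 0.0]
ft_force: [-0.6, 0.5, 4.1]
width: 0.015
grip_force: 40.0
```

>>> drive_tool:
  series:
    - [[0,0,-0.05],0]
    - [[0,0,0],0]
    - [[0,0,0],0]
    - [[0,0,0],0]
    - [[0,0,0],0]
    - [[0,0,0],0]
    - [[0,0,0],0]
    - [[0,0,0],0]
    - [[0,0,0],0]
    - [[0,0,0],0]

```text
time: 28.7
ee_pos: [0.5351, 0.1049, 0.1303]
eef_rot: [0.657, 0.754, 0.0, 0.0]
ft_force: [-0.8, -0.1, 7.0]
width: 0.0152
grip_force: 40.0
```

Run:
```python
from bench import r, vision
import numpy as np
f=[]
for _ in range(5): f.append(r.read_state()["ft_force"][2]); vision.camera("side")
m=np.mean(f); print(f)
if 5<m<20: print(r.close_job())
```

```text
[np.float64(6.992223899839633), np.float64(7.104368739419789), np.float64(6.450134192442073), np.float64(6.076820550768209), np.float64(6.935621636399677)]
the job is handed in; nothing more can be done
None
```

I handed the job in at about 29 s. The 200 g weight was upright and centred on the pan when last seen, before the press. The gripped red stylus is holding the calibration button at its stop with about 7 N. No verdict came back.

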